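# Trim the temperature controller with the tuning tool

### The job

Calibrate the melting tank's spare temperature controller: take the orange plastic tuning tool out of its wooden stand, seat its blade gently in the slotted trimmer screw down in the controller's round well, and turn the screw clockwise until the meter needle rests within the green band. Then put the tool back upright and fully home in its stand. Press only lightly on the trimmer and the housing, and leave the pralines and the marker pen where they lie.

Things in the scene. Friction and masses are not known exactly. Their poses are not given: they have to be found in the camera images.
- tool_handle (a point): Centre of the tuning tool's orange square handle (14 x 14 mm, flats square to x and y, reaching 37 mm below and 35 mm above this point). The tool starts upright in its stand, blade down; 28 to 49 g. z points up the tool, y along the blade's width. The underside of its round flange (26 mm across) lies 43 mm below this point, the blade's tip 85 mm below.
- tool_tip (a point): Middle of the tip of the tuning tool's white blade, axes as tool_handle. The blade is 14 mm wide (y), 3 mm thick (x) and 11 mm long; above it comes a round shank 10 mm across, up to the flange 42 mm above the tip.
- tuning_tool: The tuning tool; origin and axes as tool_tip.
- stand_hole (a point): Centre of the mouth of the round hole in the top of the light wooden tool stand (block 60 x 60 x 50 mm, fixed), 50 mm above the table, z up. Hole 19 mm across with a 3 mm chamfer, 47 mm deep; the tool stands in it in any yaw, its flange resting on the block's top.
- well_mouth (a point): Centre of the mouth of the trimmer well, a round hole 25 mm across with a brass rim in the controller's flat top, 40 mm above the table; z up, x and y along the controller's sides. Deep inside, centred, sits the brass trimmer screw, 24 mm across; its face lies 3 to 10 mm below the mouth (differs from unit to unit, not measured).
- well_axis (a point): Point on the well's axis 12 mm below its mouth, axes as well_mouth. The screw's face has a slot 5.4 mm wide, 24 mm long, 5 mm deep; at the start it lies within 0.45 rad of this y axis (not measured). The screw turns with 0.04 N m of friction and stays where left: a blade pressed lightly across the slot slides round on the face without turning it, and drops in on meeting the slot.
- controller: Grey controller housing, 110 x 180 x 40 mm, fixed; origin under its centre, axes as well_mouth, which lies 55 mm to -y of the centre. Its +y half carries a black meter, 100 mm high, with a slanted white dial facing -x. The trimmer screw rests on a spring: it sinks 1 mm per 1.5 N, at most 4 mm, then is hard. 3 to 8 N is right; the trimmer and the housing stand 18 N at most.
- needle (a joint): Angle of the red needle on the meter (rad): 0 = middle of the green band (which covers -0.10 to 0.10), negative = left of it. It turns one to one with the screw: turning the screw clockwise, seen from above, by 0.1 rad raises it by 0.1. At the start it reads -0.9 to -0.5.
- praline_a: Chocolate praline, 25 x 25 x 16 mm, loose on the table near its front edge; origin under its centre.
- praline_b: A second such praline.
- marker: Blue and white marker pen, 17 x 135 x 16 mm, loose on the table near its front edge; origin under its centre.
Things that resemble listed ones, but are neither listed nor needed, are in the scene too. There is more than one size of the part that bears stand_hole; the job needs the middle-sized.

How it is judged:
By the outcome, as a careful person would: the job done as asked, in the order asked, and still so for the second after the job is handed in, with the robot touching nothing.
It also fails if it takes over 67 s, if anything falls off the work surface, if the arm or the gripper's body presses on something with over 40 N, if the wrist force passes 120 N, or if a joint passes its speed limit or range.

### The arm

A 6-joint arm with a two-finger parallel gripper is mounted at the origin on a cart in front of the work surface, level with it; the furniture and walls round the work are solid. World frame = base frame: x ahead of the robot, y to its left, z up, the work surface at z = 0. Lengths are in m, angles in rad, forces in N, time in s.
With the tool pointing down it reaches from about 0.2 to 0.875 m from the base axis. Payload 3.4 kg.
Tool frame: the origin (TCP) lies between the finger pads; the fingertips stand 25 mm ahead of it and the grasp point (between the pads) lies 6 mm ahead of it (r.nose_length is the z of the fingertips in the tool frame, in m); z points along the fingers, x is the direction in which the jaws open and shut, and the axes are right-handed (so a half turn about z gives the same grasp; the last joint's range is limited). The gripper opens to 94 mm and grips with 3 to 60 N. Pads are 16 mm wide; open, the fingers measure 119 mm over their backs; the gripper's body (75 mm by 177 mm) begins 78 mm behind the grasp point.
Start: joints at [1.025, 0.276, 1.505, -0, 1.361, -0.121], TCP at [0.237, 0.524, 0.23] pointing down, gripper open.
Joint ranges: [-2.89, 2.89], [-0.75, 2.08], [0.22, 2.7], [-1.18, 4.32], [0.11, 2.71], [-2.7, 2.7]. Speed limits (rad/s): [2.57, 2.57, 3.14, 3.14, 3.14, 3.14].

### API

Orientations are given as a unit quaternion [w, x, y, z].
In Python, from plant import r, gripper_to, inverse_kinematics, vision, models, telemetry gives the robot as it stands. Calls block until the motion is done:
- r.move_to(position, orientation): joint-space move of the TCP to a pose.
- r.move_l(position, rot=None, vel=0.15, guard=None): straight line of the TCP; rot=None keeps the orientation; vel is the mean speed in m/s. With guard (N) it stops when the force on the tool has changed by that much, and returns True; else False.
- r.movej(angles): joint-space move.
- gripper_to(opening, f_grip=None): finger opening in m; f_grip is the grip in N (None keeps the last); returns when the fingers have stopped.
- r.hold(seconds).
- inverse_kinematics(position, orientation): joint angles nearest the present ones, or None.
- vision.snapshot(name): name is "scene" or "top" or "wrist"; returns the picture (480x640x3 uint8, red, green, blue); there is no depth.
- vision.get_calibration(name): a dict with "fx", "fy", "cx", "cy" (pixels), "position" and "orientation" of the camera in the world. Camera axes: x right, y down, z forward; pixel columns grow to the right and rows downward; lengths in m; the calibration is good to about 2 mm. A picture is of the moment at which its call begins: read the wrist's pose just before it. get_calibration takes no time and is no camera call; for the wrist camera it gives the pose at the moment of the call.
A pose or a line that the arm cannot do raises r.PlanningError and nothing moves.
- r.sign_off(): hands the job in, once; it reports no verdict.
Trained networks look in the newest picture that a camera, given by its name, has taken for a name from the list of things; names that differ only in an ending like _2 or _b are one class to them, and where a whole thing is asked for, a point or a joint stands for the part that bears it (a point fixed in the world has none). Each returns a list of dicts, best first, with "score" (0 to 1); they miss things now and then, are a little off and sometimes report something else, mostly with a low value. They report only what shows in the picture. A call takes as long as a camera call. They do not tell look-alikes from the thing itself.
- models.boxes_of(thing, camera): "at" ([x, y, z] in m, in world coordinates, good to about 4 mm: the middle of the surface that is visible of it).
- models.regions_of(thing, camera): "pixels" (480x640 bool, what is visible of it).
- models.mark_of(thing, camera): "at" ([x, y, z] in m, in world coordinates, good to about 4 mm: a listed point, or the origin of a listed thing).
Readings, each from a call of its own:
- telemetry.current_t(): time.
- telemetry.current_joints(): joint angles.
- telemetry.current_dq(): joint speeds.
- telemetry.current_joint_efforts(): joint torques, N m.
- telemetry.current_ee_pos(): TCP position.
- telemetry.current_tool_rot(): TCP orientation.
- telemetry.current_wrist_force(): force on the tool from outside, world axes, zero at the start.
- telemetry.current_torque(): the same for the moment, N m.
- telemetry.current_opening(): finger opening in m.
Only numpy, scipy, OpenCV 4.12 (cv2) and the standard library are available. Lean on these libraries where they do the work, as an engineer would, in place of code of your own. Each camera call takes 0.05 s, during which the arm holds its last target.

## Working session

There is one attempt and no reset: what is moved stays moved. The work goes in short steps, each a Python script; the robot and the scene stay as the last script left them, time stands still between calls to the robot, and variables do not carry over. Pictures are saved under pics/ and viewed, and the job is handed in when it is done.

```bash
ls; mkdir -p pics; python3 - <<'E'
from plant import r, gripper_to, inverse_kinematics, vision, models, telemetry
import cv2
for n in ("scene","top","wrist"):
    im=vision.snapshot(n); cv2.imwrite(f"pics/a_{n}.png",im[:,:,::-1]); c=vision.get_calibration(n); print(n,c)
    for t in ("tool_handle","stand_hole","well_mouth","controller","praline_a","marker"):
        print(t,[(d["score"],[round(float(v),3) for v in d["at"]]) for d in models.mark_of(t,n)])
print(telemetry.current_t(), telemetry.current_tool_rot())
E
```

```text
pics
scene {'fx': 588.2412961634847, 'fy': 588.2412961634847, 'cx': 315.58314890692037, 'cy': 229.62353045107866, 'position': array([ 0.10030027, -0.55801683,  0.48797441]), 'orientation': array([-0.48590575,  0.81770327, -0.26718191,  0.15450174])}
tool_handle [(0.85, [0.472, 0.192, 0.094])]
stand_hole [(0.97, [0.676, -0.018, 0.039]), (0.65, [0.472, 0.196, 0.049]), (0.63, [0.714, 0.094, 0.074])]
well_mouth [(0.88, [0.504, -0.105, 0.042])]
controller [(0.61, [0.513, -0.052, 0.006])]
praline_a [(0.87, [0.39, -0.053, 0.0]), (0.8, [0.382, 0.034, 0.001])]
marker [(0.77, [0.385, 0.188, 0.005])]
top {'fx': 599.3419701958582, 'fy': 599.3419701958582, 'cx': 321.54228048441263, 'cy': 238.68228183757302, 'position': array([0.36338846, 0.07238221, 1.21531734]), 'orientation': array([ 0.04622983, -0.69735635,  0.71257491, -0.06159474])}
tool_handle [(0.73, [0.47, 0.195, 0.095])]
stand_hole [(0.93, [0.708, 0.093, 0.072]), (0.68, [0.472, 0.197, 0.049]), (0.67, [0.675, -0.022, 0.036])]
well_mouth [(0.84, [0.505, -0.11, 0.039]), (0.31, [0.513, -0.053, -0.004])]
controller [(0.75, [0.515, -0.053, -0.001])]
praline_a [(0.71, [0.379, 0.034, -0.001]), (0.7, [0.39, -0.054, -0.001])]
marker [(0.86, [0.384, 0.183, 0.003])]
wrist {'fx': 427.8295399609274, 'fy': 427.8295399609274, 'cx': 318.9191310939348, 'cy': 238.8974084676754, 'position': array([0.1613348 , 0.55747227, 0.38509469]), 'orientation': array([0.1203552 , 0.83174434, 0.536325  , 0.07791962])}
tool_handle []
stand_hole []
well_mouth []
controller []
praline_a []
marker []
1.05 [-3.10602286e-05  8.40282550e-01  5.42148718e-01  5.47894152e-05]
```

View pics/a_scene.png

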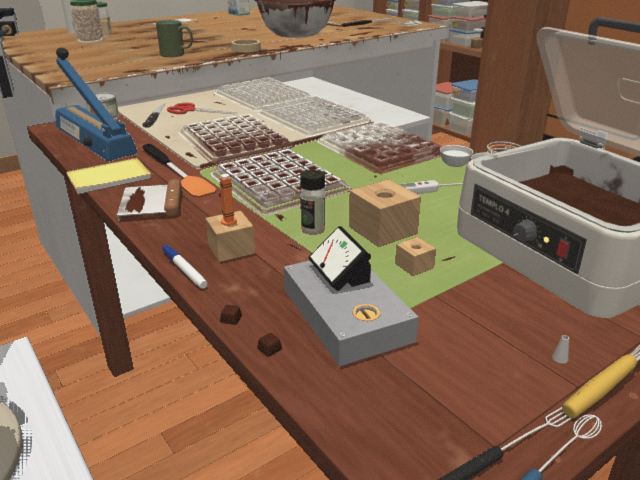

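View pics/a_top.png

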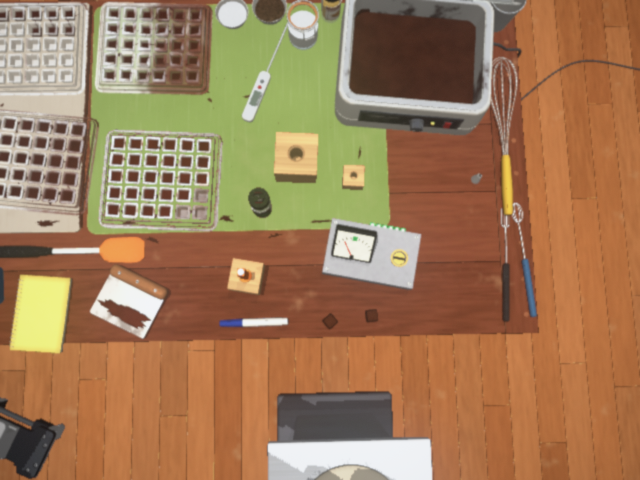

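```bash
python3 - <<'E'
import cv2,numpy as np
s=cv2.imread("pics/a_scene.png");t=cv2.imread("pics/a_top.png")
a=cv2.resize(s[165:270,190:270],(400,525),interpolation=cv2.INTER_CUBIC)
b=cv2.resize(t[250:300,220:270],(400,400),interpolation=cv2.INTER_CUBIC)
o=np.zeros((525,800,3),np.uint8);o[:,:400]=a;o[:400,400:]=b
cv2.imwrite("pics/b_crop.png",o)
a=cv2.resize(s[220:370,280:430],(600,600),interpolation=cv2.INTER_CUBIC);cv2.imwrite("pics/b_ctrl.png",a)
a=cv2.resize(t[210:300,315:430],(767,600),interpolation=cv2.INTER_CUBIC);cv2.imwrite("pics/b_ctrlt.png",a)
E
```

```text
(no output)
```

View pics/b_crop.png

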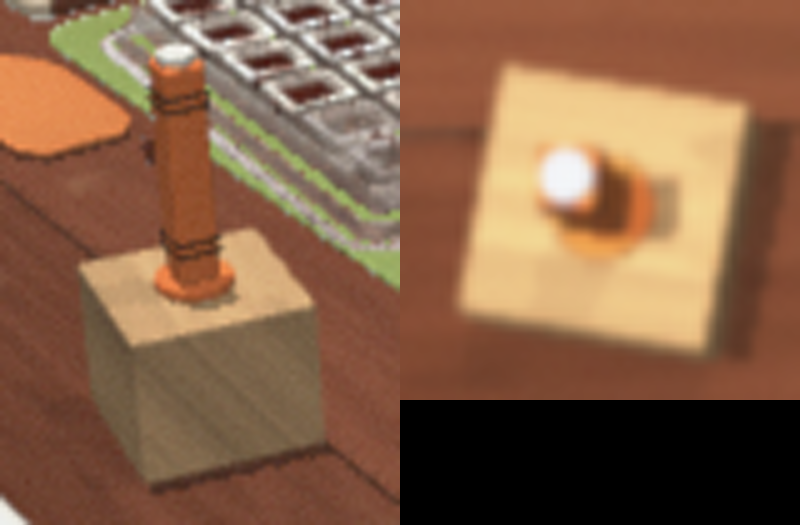

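View pics/b_ctrl.png

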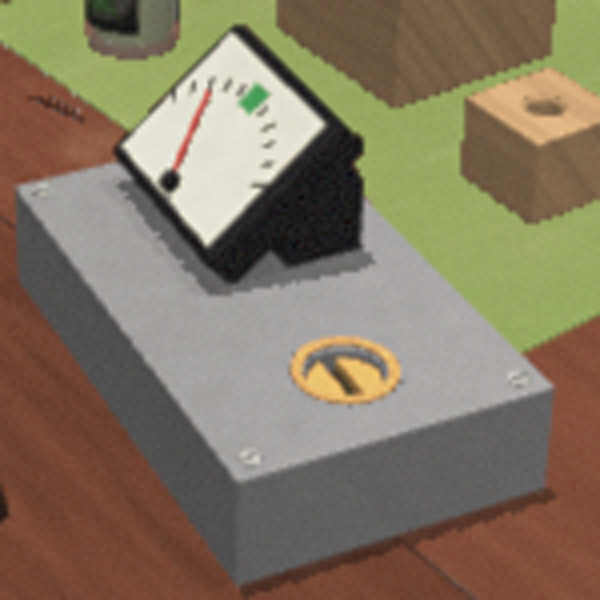

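View pics/b_ctrlt.png

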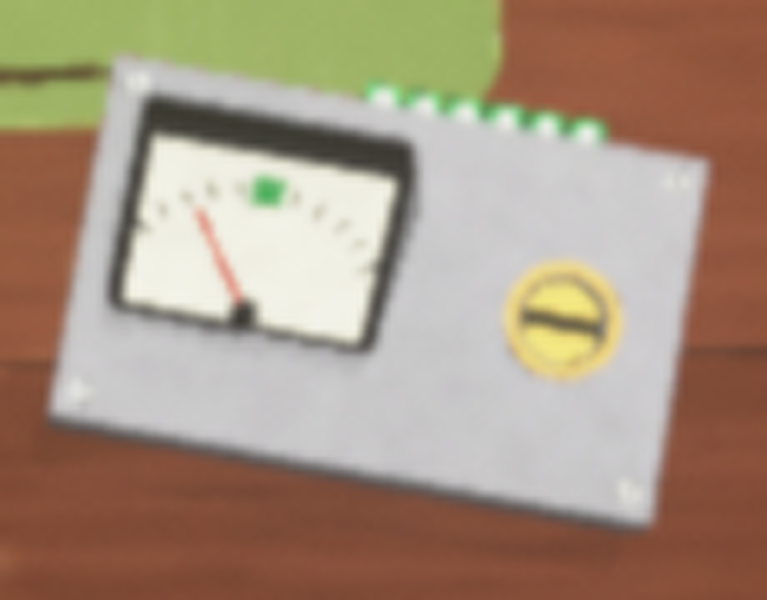

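```bash
cat > h.py <<'E'
from plant import r, gripper_to, inverse_kinematics, vision, models, telemetry
import cv2, numpy as np
from scipy.spatial.transform import Rotation as R
def q(psi): return [0,float(np.cos(psi/2)),float(np.sin(psi/2)),0]
def cal(n): return vision.get_calibration(n)
def Rc(c): 
    o=c["orientation"]; return R.from_quat([o[1],o[2],o[3],o[0]]).as_matrix()
def proj(c,p):
    v=(np.atleast_2d(p)-c["position"])@Rc(c); return np.c_[c["fx"]*v[:,0]/v[:,2]+c["cx"], c["fy"]*v[:,1]/v[:,2]+c["cy"]]
def ray_z(c,uv,z):
    uv=np.atleast_2d(uv); d=np.c_[(uv[:,0]-c["cx"])/c["fx"],(uv[:,1]-c["cy"])/c["fy"],np.ones(len(uv))]@Rc(c).T
    return c["position"]+d*((z-c["position"][2])/d[:,2])[:,None]
def shot(n,name):
    c=cal(n); im=vision.snapshot(n); cv2.imwrite(f"pics/{name}.png",im[:,:,::-1]); return im,c
def psi():
    o=telemetry.current_tool_rot(); m=R.from_quat([o[1],o[2],o[3],o[0]]).as_matrix(); return np.arctan2(m[1,0],m[0,0])
def st(): print("t",round(telemetry.current_t(),2),"ee",np.round(telemetry.current_ee_pos(),4),"psi",round(float(psi()),4),"F",np.round(telemetry.current_wrist_force(),2),"op",round(telemetry.current_opening(),4))
E
python3 - <<'E'
from h import *
import numpy as np
st()
# offline: stand corners/controller corners in top image (from crops)
c=cal("top")
def S(pts): return np.array([[220+x/8,250+y/8] for x,y in pts])
print("stand top", ray_z(c,S([(105,65),(348,105),(315,352),(62,312)]),0.05))
print("tool top",ray_z(c,S([(166,175)]),0.128), "flange",ray_z(c,S([(202,205)]),0.055))
k=115/767; k2=90/600
def C(pts): return np.array([[315+x*k,210+y*k2] for x,y in pts])
P=ray_z(c,C([(115,58),(708,158),(652,522),(50,418)]),0.04); print(P,P.mean(0))
print("well",ray_z(c,C([(563,320)]),0.04),"slot",ray_z(c,C([(523,317),(603,329)]),0.035))
r.move_to([0.45,0.19,0.30],q(1.42)); st()
shot("wrist","c_w")
E
```

```text
t 1.05 ee [0.237  0.5239 0.2305] psi 1.146 F [ 0.48 -0.31  0.27] op 0.094
stand top [[0.50746425 0.21838498 0.05      ]
 [0.49641497 0.15928937 0.05      ]
 [0.43647513 0.1677648  0.05      ]
 [0.44747378 0.22880584 0.05      ]]
tool top [[0.47239769 0.19482834 0.128     ]] flange [[0.4722483  0.19438077 0.055     ]]
[[ 0.58384033  0.0223779   0.04      ]
 [ 0.55000179 -0.15417774  0.04      ]
 [ 0.44169028 -0.13234361  0.04      ]
 [ 0.47619696  0.04435101  0.04      ]] [ 0.51293234 -0.05494811  0.04      ]
well [[ 0.50215487 -0.10862214  0.04      ]] slot [[ 0.50389279 -0.09747575  0.035     ]
 [ 0.49979749 -0.12123052  0.035     ]]
t 2.54 ee [0.4498 0.1906 0.2998] psi 1.4206 F [-0.11  0.74  0.69] op 0.0943
```

View pics/c_w.png

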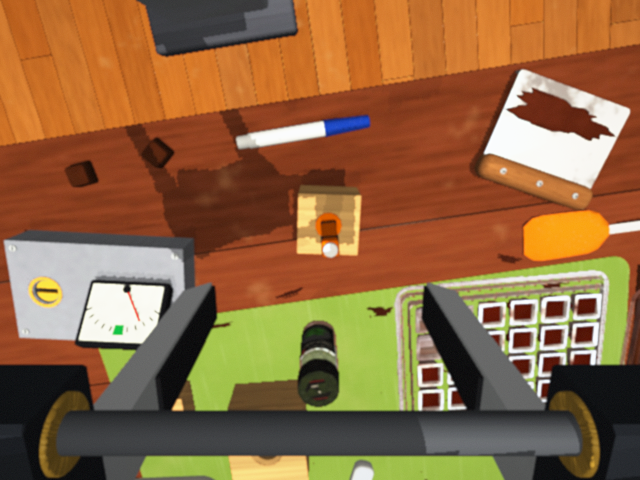

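```bash
python3 - <<'E'
import cv2,numpy as np
s=cv2.imread("pics/c_w.png")
cv2.imwrite("pics/d.png",cv2.resize(s[180:265,285:375],(636,600),interpolation=cv2.INTER_CUBIC))
from h import *
print(proj(cal("wrist"),[[0.4722,0.1946,0.128],[0.4722,0.1946,0.05],[0.45,0.19,0.3]]))
print(proj(cal("scene"),[[0.4722,0.1946,0.128],[0.4722,0.1946,0.055],[0.5022,-0.1086,0.04]]))
E
```

```text
[[328.46236114 248.57854472]
 [326.70877245 224.1928589 ]
 [318.58785978 328.86676931]]
[[225.11673738 176.86153313]
 [228.83056537 219.15766765]
 [366.87218714 312.71682388]]
```

View pics/d.png

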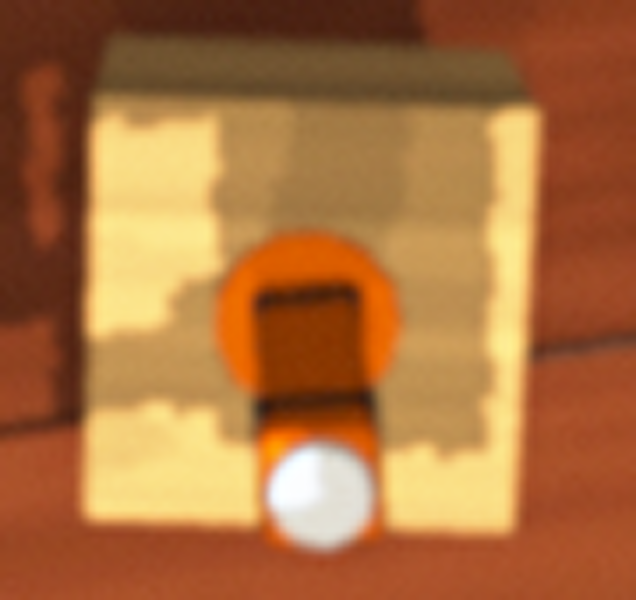

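Candidates: orange things at scene (228,205) (square-handled tool in the mid block), (195,185) (spatula), (600,385) (whisk handle). Stands are at (230,235) middle, (385,205) large and (415,255) small. I choose the tool at (228,205), standing in the 60 mm middle block. The close crop confirms this: square handle, flange on the block, handle yaw about 0.1 rad off the block's.

```bash
python3 - <<'E'
from h import *
r.move_l([0.4725,0.195,0.19],q(1.51),vel=0.2)
r.move_l([0.4725,0.195,0.104],vel=0.12); st()
gripper_to(0.01,40); st()
r.move_l([0.4725,0.195,0.22],vel=0.12); st()
shot("wrist","e_w"); shot("scene","e_s"); st()
E
```

```text
t 4.17 ee [0.4733 0.1952 0.1049] psi 1.51 F [-0.22 -0.22  0.02] op 0.0941
t 5.37 ee [0.4725 0.1951 0.104 ] psi 1.51 F [ 0.62  0.21 -0.89] op 0.0136
t 6.48 ee [0.472  0.1948 0.2192] psi 1.51 F [-0.3  -0.03 -0.54] op 0.014
t 6.58 ee [0.472  0.1949 0.2191] psi 1.51 F [-0.38  0.39 -0.2 ] op 0.0139
```

View pics/e_w.png

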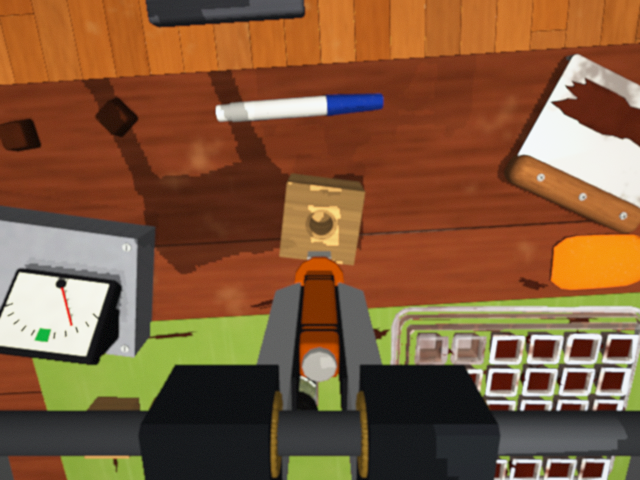

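View pics/e_s.png

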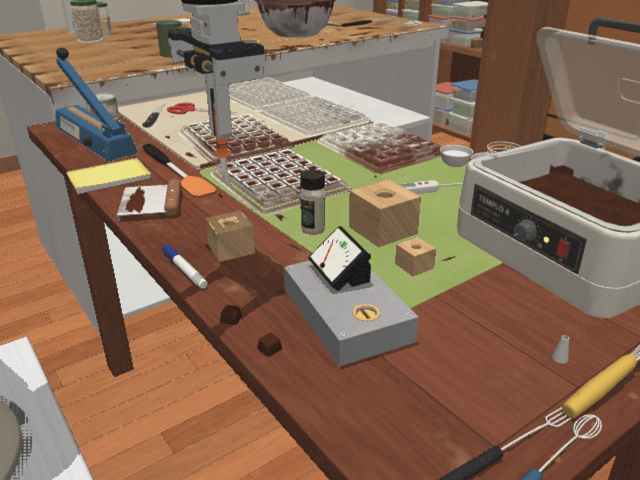

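```bash
python3 - <<'E'
import cv2,numpy as np
s=cv2.imread("pics/e_w.png"); t=cv2.imread("pics/e_s.png")
a=cv2.resize(s[200:390,260:380],(379,600),interpolation=cv2.INTER_CUBIC)
b=cv2.resize(t[120:210,190:250],(400,600),interpolation=cv2.INTER_CUBIC)
cv2.imwrite("pics/f.png",np.hstack([a,b]))
from h import *
c=cal("wrist"); e=telemetry.current_ee_pos()
print(proj(c,[[e[0],e[1],0.05],e+[0,0,-.015-.006-.075],e+[0,0,-.005-.085],e+[0,0,-.005-.043]]))
E
```

```text
[[319.78445085 223.51564145]
 [319.97038457 252.87090542]
 [319.99013089 255.98845847]
 [320.15758053 282.4254522 ]]
```

View pics/f.png

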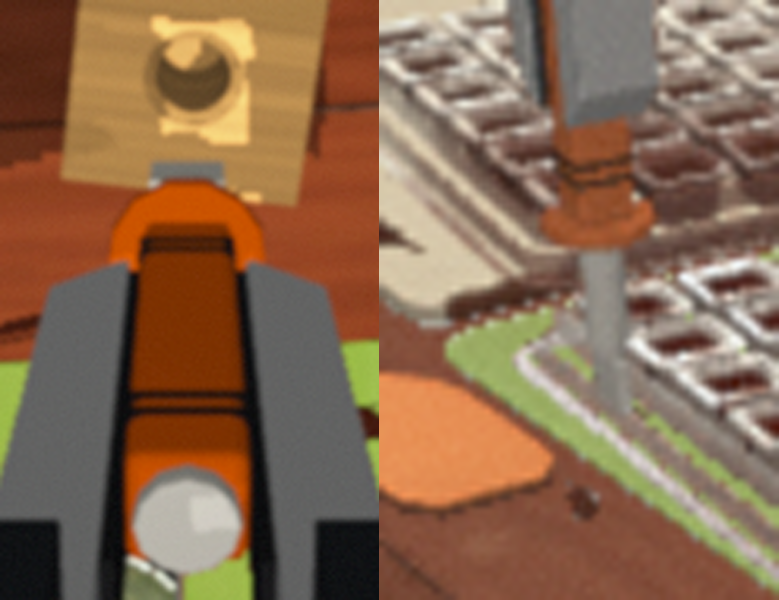

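```bash
python3 - <<'E'
from h import *
r.move_l([0.474,0.193,0.245],vel=0.2)
r.move_l([0.5022,-0.1086,0.245],q(1.40),vel=0.25)
r.move_l([0.5022,-0.1086,0.16],vel=0.12)
r.hold(0.2)
st()
im,c=shot("wrist","g_w"); im2,c2=shot("scene","g_s"); st()
e=telemetry.current_ee_pos()
print(proj(c,[[e[0],e[1],0.04],e+[0,0,-.09]]),proj(c2,[[e[0],e[1],0.04],e+[0,0,-.09]]))
a=cv2.resize(im[160:310,250:400],(600,600),interpolation=cv2.INTER_CUBIC)
b=cv2.resize(im2[220:370,290:440],(600,600),interpolation=cv2.INTER_CUBIC)
cv2.imwrite("pics/g1.png",a[:,:,::-1]);cv2.imwrite("pics/g2.png",b[:,:,::-1])
E
```

```text
t 9.28 ee [ 0.5027 -0.1088  0.1608] psi 1.4001 F [ 0.61  1.38 -0.32] op 0.0139
t 9.38 ee [ 0.5025 -0.1087  0.1605] psi 1.4 F [ 0.09  0.96 -0.82] op 0.0137
[[319.83791264 240.23896388]
 [319.9411413  254.83957669]] [[367.0948065  312.68056188]
 [367.962019   292.65923591]]
```

View pics/g1.png

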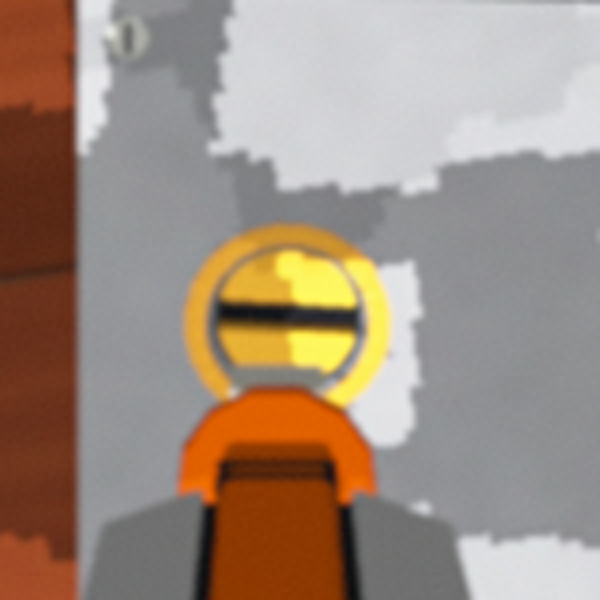

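View pics/g2.png

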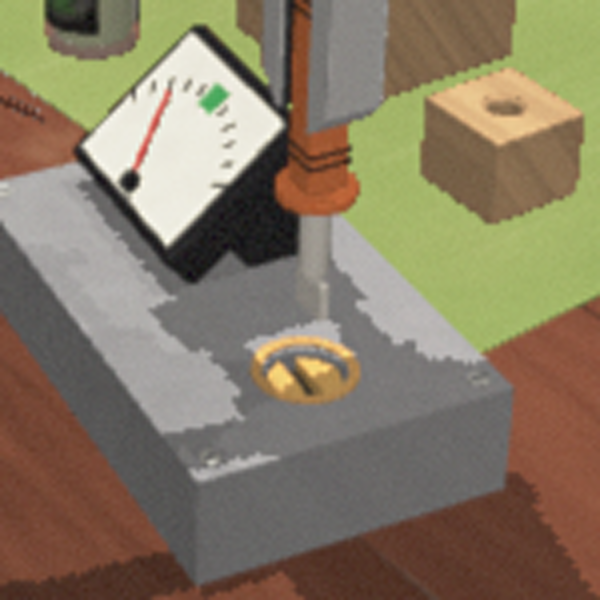

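```bash
python3 - <<'E'
from h import *
x,y=0.5028,-0.1076
r.move_l([x,y,0.139],q(1.35),vel=0.05); r.hold(0.3)
st(); print(np.mean([telemetry.current_wrist_force() for _ in range(5)],0))
g=r.move_l([x,y,0.118],vel=0.012,guard=2.5); print(g); st()
r.hold(0.3); st(); print(telemetry.current_torque())
im,c=shot("wrist","h_w"); im2,c2=shot("scene","h_s")
a=cv2.resize(im[160:310,250:400],(400,400),interpolation=cv2.INTER_CUBIC)
b=cv2.resize(im2[220:340,290:410],(400,400),interpolation=cv2.INTER_CUBIC)
cv2.imwrite("pics/h1.png",np.hstack([a,b])[:,:,::-1])
E
```

```text
t 10.24 ee [ 0.503  -0.1077  0.1392] psi 1.3501 F [ 0.39  0.31 -1.07] op 0.0138
[ 0.39238576  0.31038825 -1.07128684]
True
t 11.37 ee [ 0.5028 -0.1076  0.125 ] psi 1.35 F [ 0.71 -0.93  3.83] op 0.0136
t 11.67 ee [ 0.5027 -0.1076  0.1249] psi 1.35 F [ 0.57 -0.68  2.55] op 0.0139
[-0.02514146 -0.28284158  0.03290557]
```

View pics/h1.png

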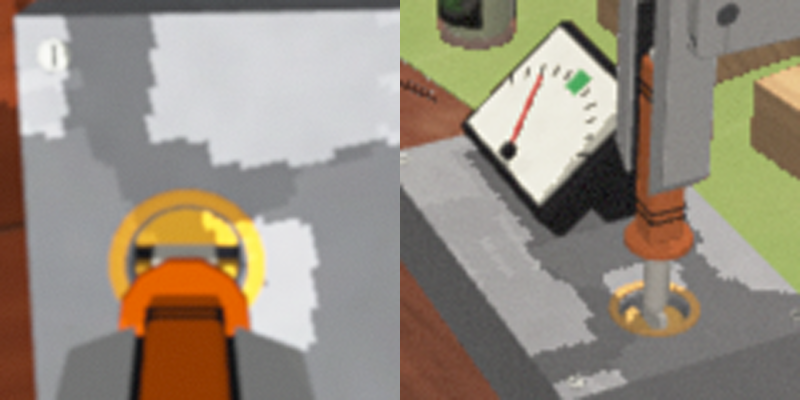

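```bash
cat >> h.py <<'E'
def look(name):
    im,c=shot("scene",name)
    b=cv2.resize(im[215:335,295:375],(400,600),interpolation=cv2.INTER_CUBIC)
    cv2.imwrite(f"pics/{name}.png",b[:,:,::-1])
E
python3 - <<'E'
from h import *
x,y=0.5028,-0.1076
r.move_l([x,y,0.1243],vel=0.01); st()
look("i0")
for p in (1.2,1.05):
    r.move_l([x,y,0.1243],q(p),vel=0.02); st(); print(np.round(telemetry.current_torque(),3))
look("i1")
a,b=cv2.imread("pics/i0.png"),cv2.imread("pics/i1.png");cv2.imwrite("pics/i.png",np.hstack([a,b]))
E
```

```text
t 12.02 ee [ 0.5029 -0.1076  0.1244] psi 1.35 F [0.54 0.38 4.05] op 0.0141
t 12.37 ee [ 0.5026 -0.1075  0.1243] psi 1.2027 F [ 0.66 -0.55  4.38] op 0.014
[ 0.005 -0.046 -0.011]
t 12.67 ee [ 0.5026 -0.1075  0.1243] psi 1.0541 F [-0.7  -1.04  3.86] op 0.0138
[-0.051  0.008  0.011]
```

View pics/i.png

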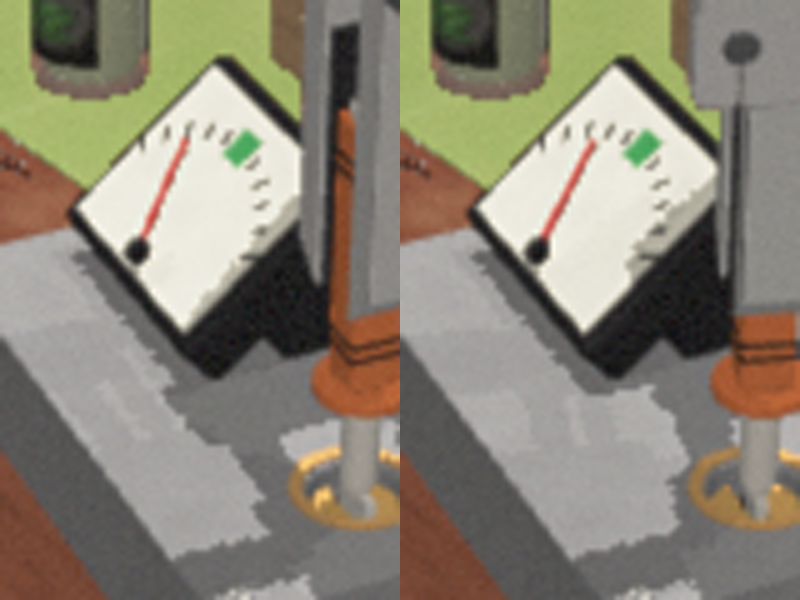

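```bash
python3 - <<'E'
from h import *
x,y=0.5028,-0.1076
for p in (0.85,0.65):
    r.move_l([x,y,0.1243],q(p),vel=0.02); st(); print(np.round(telemetry.current_torque(),3))
look("j0")
r.move_l([x,y,0.1243],q(0.55),vel=0.02);st()
look("j1")
a,b=cv2.imread("pics/j0.png"),cv2.imread("pics/j1.png");cv2.imwrite("pics/j.png",np.hstack([a,b]))
E
```

```text
t 13.07 ee [ 0.5026 -0.1075  0.1243] psi 0.8541 F [-0.62 -0.43  4.14] op 0.0136
[0.042 0.07  0.049]
t 13.42 ee [ 0.5025 -0.1075  0.1242] psi 0.6544 F [-0.8   0.04  4.9 ] op 0.014
[0.087 0.226 0.074]
t 13.72 ee [ 0.5025 -0.1075  0.1242] psi 0.5541 F [-0.83  0.19  4.31] op 0.0136
```

View pics/j.png

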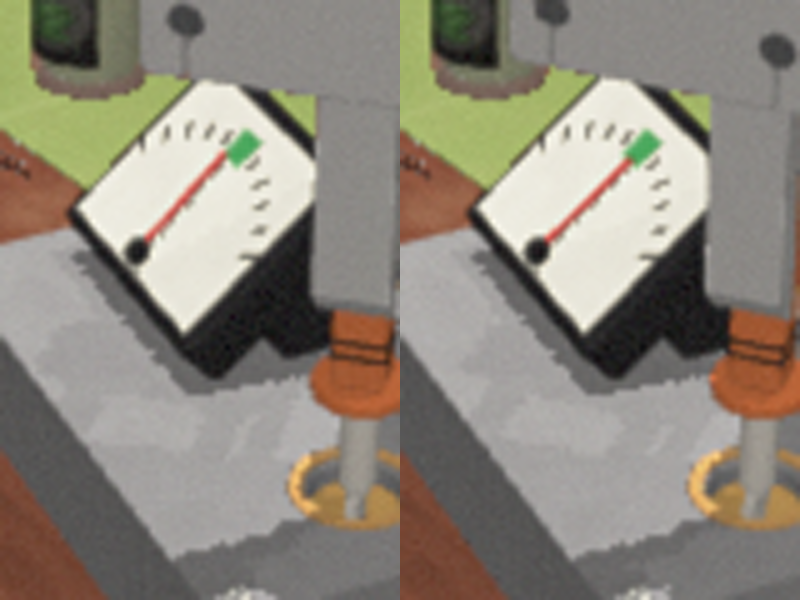

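```bash
python3 - <<'E'
from h import *
x,y=0.5028,-0.1076
r.move_l([x,y,0.1243],q(0.535),vel=0.02)
r.move_l([x,y,0.1243],q(0.61),vel=0.02); st()
r.move_l([x,y,0.160],vel=0.03); r.hold(.2); st()
im,c=shot("scene","k_full"); look("k0"); iw,_=shot("wrist","k_w")
a=cv2.resize(iw[150:350,240:440],(400,400)); b=cv2.imread("pics/k0.png")
o=np.zeros((600,800,3),np.uint8);o[:,:400]=b;o[:400,400:]=a[:,:,::-1];cv2.imwrite("pics/k.png",o)
E
```

```text
t 14.27 ee [ 0.5027 -0.1076  0.1243] psi 0.6086 F [-2.02  0.47  3.53] op 0.0136
t 15.81 ee [ 0.5027 -0.1076  0.1598] psi 0.61 F [ 0.77  0.13 -0.6 ] op 0.0138
```

View pics/k.png

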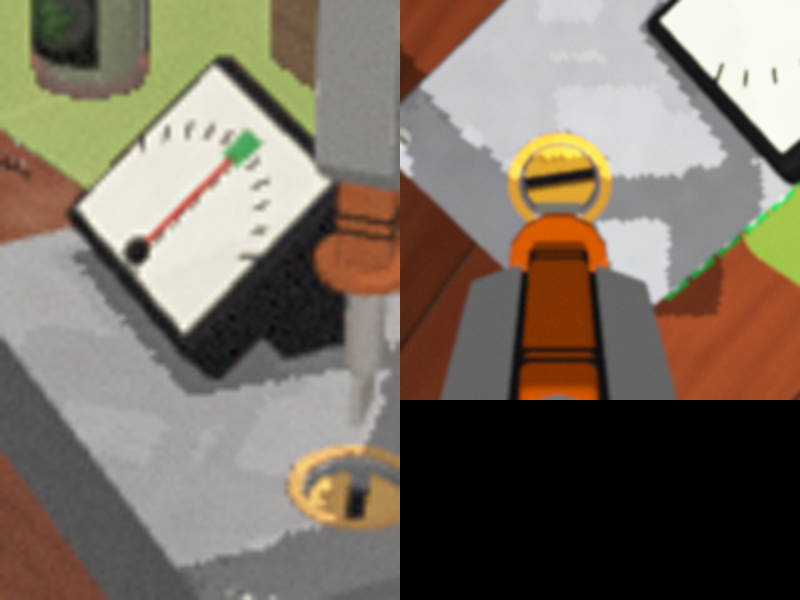

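```bash
python3 - <<'E'
import cv2,numpy as np
im=cv2.imread("pics/k_full.png").astype(int)
s=im[225:290,305:365]; B,G,Rr=s[...,0],s[...,1],s[...,2]
red=(Rr-G>50)&(Rr-B>50)&(Rr>130); red[:, :]&=True
gr=(G-Rr>40)&(G-B>20)
gr[:, :30]&=True
u8=np.clip(s,0,255).astype(np.uint8)
cv2.imwrite("pics/l.png",cv2.resize(u8,(540,585),interpolation=cv2.INTER_NEAREST))
ys,xs=np.nonzero(red); print("red",len(xs),xs.min(),xs.max(),ys.min(),ys.max())
sel=(xs<50)&(ys<50)
v=cv2.fitLine(np.c_[xs,ys].astype(np.float32)[sel],cv2.DIST_HUBER,0,.01,.01).ravel();print(v)
ys,xs=np.nonzero(gr);print("green",len(xs),xs.mean(),ys.mean(),xs.min(),xs.max(),ys.min(),ys.max())
g=np.array([xs.mean(),ys.mean()]);d=g-v[2:];n=np.array([-v[1],v[0]]);print("perp px",d@n, np.c_[xs,ys]@n-v[2:]@n)
E
```

```text
red 149 0 59 22 47
[ 0.9991642  -0.04087654 14.33515    29.496439  ]
green 28 38.214285714285715 19.107142857142858 35 41 16 22
perp px -9.404516508663454 [-12.51782218 -12.47694564 -11.51865796 -11.47778142 -11.43690488
 -10.56037028 -10.51949374 -10.4786172  -10.43774065 -10.39686411
  -9.6020826   -9.56120605  -9.52032951  -9.47945297  -9.43857643
  -9.39769989  -8.64379491  -8.60291837  -8.56204183  -8.52116529
  -8.48028875  -8.43941221  -7.60375415  -7.56287761  -7.52200107
  -7.48112452  -6.56371338  -6.52283684]
```

View pics/l.png

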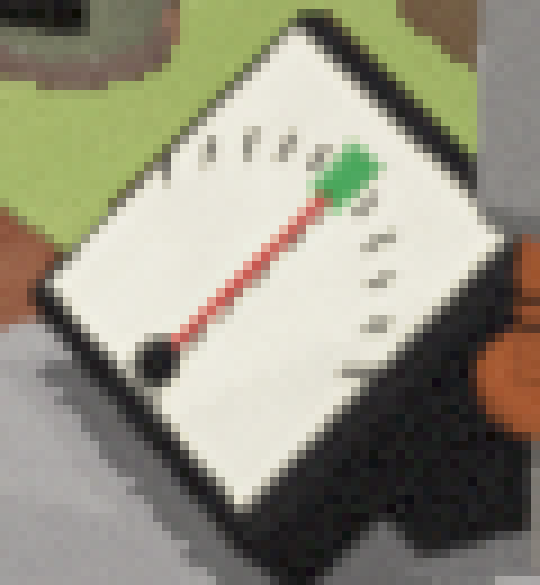

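```bash
python3 - <<'E'
import cv2,numpy as np
im=cv2.imread("pics/k_full.png").astype(float)
s=im[225:290,305:365]; B,G,Rr=s[...,0],s[...,1],s[...,2]
w=np.clip(Rr-G-40,0,None); m=np.zeros_like(w); m[20:39,19:39]=1; w*=m
yy,xx=np.mgrid[:65,:60]
c=np.array([(w*xx).sum(),(w*yy).sum()])/w.sum()
X=np.c_[(xx-c[0]).ravel(),(yy-c[1]).ravel()]; ev,V=np.linalg.eigh((X*w.ravel()[:,None]).T@X); d=V[:,1]*np.sign(V[0,1])
g=(G-Rr>30)&(G-B>20)&(xx>33)&(xx<45)&(yy>14)&(yy<24)
P=np.c_[xx[g],yy[g]]-c
n=np.array([-d[1],d[0]]); pr=P@n
print(c,d,"along",(P@d).mean(),"perp mean/min/max",pr.mean(),pr.min(),pr.max())
piv=np.array([155,360])/9-.5-c; print("pivot",piv@d,piv@n)
E
```

```text
[27.0228862  29.89001907] [ 0.71998259 -0.69399212] along 15.37220933273172 perp mean/min/max -0.08408063638991638 -2.382541487492737 1.9633445534952216
pivot -14.085549823572633 -0.22956063972302812
```

```bash
python3 - <<'E'
from h import *
x,y=0.4726,0.1955
r.move_l([0.5027,-0.1076,0.245],vel=0.15)
r.move_l([x,y,0.245],q(1.51),vel=0.22)
r.move_l([x,y,0.17],vel=0.12); r.hold(.2); st()
im,c=shot("wrist","m_w"); cv2.imwrite("pics/m.png",cv2.resize(im[150:350,230:430],(600,600),interpolation=cv2.INTER_CUBIC)[:,:,::-1])
e=telemetry.current_ee_pos(); print(proj(c,[[e[0],e[1],.05],e+[0,0,-.096]]))
E
```

```text
t 19.18 ee [0.4732 0.1956 0.1708] psi 1.51 F [-0.07  0.09 -0.48] op 0.0137
[[319.62548734 240.49459407]
 [319.72094574 252.08554019]]
```

View pics/m.png

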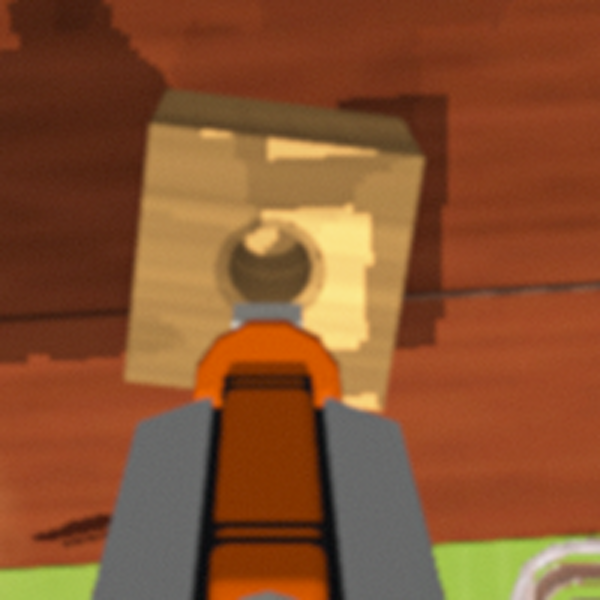

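```bash
python3 - <<'E'
from h import *
x,y=0.4724,0.1955
print(r.move_l([x,y,0.115],vel=0.06,guard=5)); st()
print(r.move_l([x,y,0.1015],vel=0.015,guard=4)); st()
gripper_to(0.03); st()
gripper_to(0.094); 
r.move_l([x,y,0.20],vel=0.15); st()
r.move_l([0.40,0.19,0.28],vel=0.25); r.hold(.3)
im,c=shot("scene","n_s"); iw,_=shot("wrist","n_w"); it,_=shot("top","n_t"); st()
a=cv2.resize(im[160:320,190:390],(500,400),interpolation=cv2.INTER_CUBIC); b=cv2.resize(iw[150:310,230:350],(300,400),interpolation=cv2.INTER_CUBIC)
cv2.imwrite("pics/n.png",np.hstack([a,b])[:,:,::-1])
for t in ("praline_a","marker","tool_handle"): print(t,[(d["score"],np.round(d["at"],3)) for d in models.mark_of(t,"top")])
E
```

```text
False
t 20.3 ee [0.4728 0.1956 0.1154] psi 1.51 F [-0.31  0.13 -0.48] op 0.0139
True
t 21.01 ee [0.4723 0.1955 0.1039] psi 1.51 F [ 0.46 -0.39  3.87] op 0.0139
t 21.49 ee [0.4716 0.1953 0.1032] psi 1.51 F [-0.15 -0.11  0.22] op 0.0297
t 23.36 ee [0.4718 0.1953 0.1992] psi 1.51 F [ 0.   -0.56 -0.63] op 0.094
t 24.39 ee [0.4002 0.1899 0.2795] psi 1.5098 F [ 0.18 -0.17  0.12] op 0.094
praline_a [(0.7, array([ 0.382,  0.03 , -0.001])), (0.43, array([ 0.391, -0.053,  0.001]))]
marker [(0.44, array([ 0.391, -0.052,  0.002]))]
tool_handle []
```

View pics/n.png

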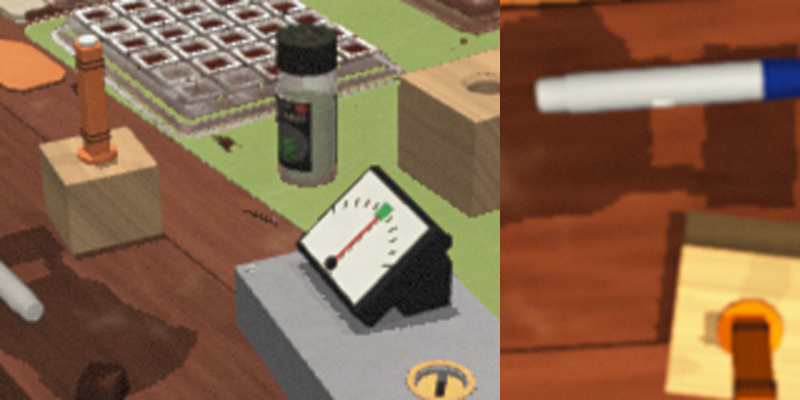

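```bash
python3 -c "
from h import *
r.sign_off(); st()"
```

```text
the job is handed in; nothing more can be done
the job is handed in; nothing more can be done
```

I calibrated the controller and handed the job in at about 24 s of the 67 s allowed. I took the tool from the middle-sized stand, seated its blade in the trimmer slot and turned the screw about 0.6 rad clockwise. Then I lifted the tool out and put it back in its stand.

**Needle:** a line fit after the blade was lifted out put the needle within about 0.01 rad of the green band's centre. The last scene picture, after the tool was back, still shows it in the green.

**Forces:** I pressed on the trimmer with about 4 to 6 N. At the stand the flange met the block at a TCP height of 0.1039 m, matching the 0.104 m at pick-up, with about 4 N.

**Tool:** the last pictures show it upright with its flange flat on the block and the gripper clear.

**Pralines and marker:** both pralines read within about 4 mm of where they started. The last top-camera check did not confirm the marker or the tool handle. It found no tool handle, and its only marker detection was a weak one (0.44) at the praline's position. Those two rest on my own look at the scene and wrist pictures, where the marker appears unmoved.

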